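Hold the sample cell in the photometer's light path

TASK

Press the photometer's green start button fully down and let it come back up. Then take the cell with the blue stopper out of its rack, touching the glass only on its two white frosted faces and keeping it upright, and hold it in the air in the light path, midway between lamp and detector, so that the beam passes squarely through the middle of both clear faces. Finish while holding it there, still gripped and clear of the instrument, and leave the other cells and everything else on the counter where they are.

Things in the scene. Friction and masses are not known exactly. Their poses are not given: they have to be found in the camera images.
- photometer: fixed instrument, origin on the counter below the light path, which runs along y (thin red line). White base: x -110 to 70 mm, y -110 to 110, top 20 mm high. Lamp block (grey, +y) and detector block (black, -y): 44 mm along x, tops 105 mm high, 92 mm free between their lens collars. Low ridge 42 mm high at x 35 to 65. Yaw within 0.35 rad
- beam (a point): middle of the light path, halfway between lamp and detector, 80 mm above the counter and 60 mm above the base plate. Its axes are the photometer's: y along the light
- start (a joint): travel of the green start button: 0 up, 0.006 m fully down; a spring brings it back, fully down takes 5 N
- start_top (a point): centre of the top of the green start button (28 mm across, pressed straight down), on the base plate 75 mm to the photometer's -x side of the light path
- rack: fixed grey block 80 mm along x, 190 along y, 24 high; origin under its centre; yaw within 0.45 rad. Three pockets along y, 60 mm apart (y = -60, 0, 60), 14 mm deep, 1 mm loose all round. Which cell stands in which pocket varies; rack and photometer may change sides
- cell: cell to measure: stoppered glass cell (cuvette) 22 mm along x, 24 along y, 68 tall; origin under its centre, z up, y along the rack's y. Faces towards +-x: white, frosted, 20 mm wide, 22 apart, heights 4 to 58 mm: grip only these. Faces towards +-y: clear windows 17 mm wide, 24 apart, same heights. blue stopper 18 x 20 mm on top. 40 g. In a rack pocket, underside 10 mm above the counter
- cell_centre (a point): centre of the blue-stoppered cell, midway between its clear faces and halfway up them, 31 mm above its underside; axes as the cell
- cell_window_a: clear face of the blue-stoppered cell towards its +y, 17 x 2 x 54 mm, origin at its centre; not to be touched by the fingers
- cell_window_b: clear face of the blue-stoppered cell towards its -y, 17 x 2 x 54 mm, origin at its centre; not to be touched by the fingers
- cell_yellow: cell of the same shape as the blue-stoppered one but with a yellow stopper, to be left in the rack
- cell_red: cell of the same shape as the blue-stoppered one but with a red stopper, to be left in the rack
- sample_bottle: amber bottle with blue cap, 60 mm across, 130 mm tall, behind the work area; origin under its centre; leave alone
- cup: white cup, 72 mm across, 85 mm tall; origin under its centre; leave alone
- carton: small white and orange carton 70 x 110 x 60 mm; origin under its centre; leave alone
- tape: roll of paper tape lying flat, 84 mm across, 20 mm high; origin under its centre; leave alone
- gloves: white and purple box of gloves 120 x 230 x 75 mm; origin under its centre; leave alone
There are look-alikes about, which are no part of the job. Leave any orange look-alike of the cell_yellow alone.

How it is judged:
By the outcome, as a careful person would: the job done as asked, in the order asked, and still so for the second after the job is handed in, while the arm keeps its last pose, push and grip.
It also fails if it takes over 58 s, if anything falls off the work surface, if the arm or the gripper's body presses on something with over 40 N, if the wrist force passes 120 N, or if a joint passes its speed limit or range.

ROBOT

A 6-joint arm with a two-finger parallel gripper is mounted at the origin on the work surface. World frame = base frame: x ahead of the robot, y to its left, z up, the work surface at z = 0. Lengths are in m, angles in degrees, forces in N, time in s.
With the tool pointing down it reaches from about 0.4 to 0.825 m from the base axis. Payload 7 kg.
Tool frame: the origin (TCP) lies between the finger pads; the fingertips stand 22 mm ahead of it and the grasp point (between the pads) lies 3 mm ahead of it; z points along the fingers, y is the line along which they close (so a half turn about z gives the same grasp; the last joint's range is limited). The gripper opens to 88 mm and grips with 3 to 60 N. Pads are 19 mm wide; open, the fingers measure 130 mm over their backs; the gripper's body (78 mm by 193 mm) begins 47 mm behind the grasp point.
Start: joints at [16.507, 20.546, 0.682, 0, -70.136, -16.507], TCP at [0.675, -0, 0.249] pointing down, gripper open.
Joint ranges: [-176.03, 176.03], [-82.01, 121.73], [-58.28, 71.71], [-173.87, 95.51], [-174.79, -0.11], [-173.66, 173.66]. Speed limits (degrees/s): [136.94, 136.94, 172.46, 180, 180, 180].

INTERFACE

Orientations are given as [roll, pitch, yaw] about the fixed x, y, z axes, in that order (R = Rz(yaw) Ry(pitch) Rx(roll)).
In Python, from plant import ctrl gives the robot as it stands.
- The arm moves only by the tool apply_moves, never from a script. Its argument "targets" is a list of rows, each an object with "travel": the shift along the tool's x, y, z in mm, a list of three; "roll": the turn about the tool's z in degrees; "jaw": the finger opening in mm, from 0 to 87.6. In form: [{"travel": [tx, ty, tz], "roll": roll, "jaw": jaw}, ...]. A call has 1 to 10 rows; each row shifts and turns the commanded pose from where the row before left it, along the tool's axes as they then stand; what a row does not reach is not made up. A row lasts 1/10 s, in which the tool goes at most 50 mm and 8.59 degrees, less where a joint would pass 70% of its speed; a pose out of reach is approached as far as the arm can. A call with a gripper value outside its range is refused whole. The fingers move at their own pace and stop on an object; the grip force is fixed at half the most. Time passes only in rows, so rows that do not move let the fingers close. It gives the time, the measured TCP pose, the force, the opening and the grip force at its end, in the units of the state.
- ctrl.get_obs(): the state, without advancing time (a new reading comes with each control period).
- ctrl.snapshot(name): name is "scene" or "side" or "wrist"; returns the picture (480x640x3 uint8, red, green, blue); there is no depth.
- ctrl.calibration(name): a dict with "K" (3x3 intrinsics, pixels), "dist_coeffs" ([k1, k2, p1, p2, k3] as OpenCV has them; the pictures are not rectified), "extrinsics" (4x4, takes a point from camera to world coordinates); the wrist camera has in their place "hand_eye" (4x4, takes a point from camera to tool coordinates, whose origin is the TCP and whose axes are the flange's). Camera axes: x right, y down, z forward; pixel columns grow to the right and rows downward; lengths in m; the calibration is good to about 2 mm. A picture is of the moment at which its call begins: read the wrist's pose just before it. calibration takes no time and is no camera call.
- ctrl.close_job(): hands the job in; it is judged then, once.
The state is a dict: "clock": time; "joint_pos": joint angles; "qvel": joint speeds; "tau": joint torques, N m; "tool_pos": TCP position; "orientation": TCP orientation; "force": force on the tool from outside, world axes, zero at the start; "moment": the same for the moment, N m; "opening": finger opening in m; "gripper_force": force on a finger pad.
Only numpy, scipy, OpenCV 4.12 (cv2) and the standard library are available. Lean on these libraries where they do the work, as an engineer would, in place of code of your own. Each camera call takes 0.05 s, during which the arm holds its last target. There are 200 camera calls.

## Working session

There is one attempt and no reset: what is moved stays moved. The work goes in short steps, Python scripts to look and compute and a tool call to move; the robot and the scene stay as the last step left them, time stands still between calls to the robot, and variables do not carry over. Pictures are saved under pics/ and viewed, at most 10 in all, crops included, and the job is handed in when it is done.

Besides the shell and the picture viewer there is one more tool, called as name([rows], argument=value, ...), one row to a line, values as JSON. apply_moves: Moves the arm, as the interface text tells. Its arguments: {"type":"object","properties":{"targets":{"type":"array","items":{"type":"object","properties":{"travel":{"type":"array","items":{"type":"number"}},"roll":{"type":"number"},"jaw":{"type":"number"}}}}},"required":["targets"]}

```bash
mkdir -p pics; ls; python3 - <<'E'
from plant import ctrl
import cv2,numpy as np
np.set_printoptions(precision=4,suppress=True)
o=ctrl.get_obs();print(o)
for n in("scene","side","wrist"):
    im=ctrl.snapshot(n);cv2.imwrite(f"pics/{n}0.png",im[:,:,::-1])
    c=ctrl.calibration(n)
    print(n,c)
E
```

```text
pics
{'clock': 0.0, 'joint_pos': array([ 16.5056,  20.5912,   0.6344,  -0.0208, -70.1373, -16.5057]), 'qvel': array([ 0.0285, -0.0154, -0.0653,  0.1016,  0.0233, -0.1028]), 'tau': array([ -0.0008, -58.2727,  29.3058,   6.9975,   0.0069,  -0.0002]), 'tool_pos': array([ 0.6745, -0.    ,  0.2476]), 'orientation': array([179.9042,  -0.008 , -90.0072]), 'force': array([-0.0662,  0.0858, -0.4645]), 'moment': array([-0.0252,  0.0358,  0.0123]), 'gripper_force': 0.0, 'opening': 0.08769829657163068}
scene {'K': array([[510.8598,   0.    , 310.3862],
       [  0.    , 510.8598, 237.9139],
       [  0.    ,   0.    ,   1.    ]]), 'dist_coeffs': array([-0.024,  0.   ,  0.   ,  0.   ,  0.   ]), 'extrinsics': array([[ 0.7911,  0.4081, -0.4556,  1.3436],
       [ 0.6113, -0.5506,  0.5685, -0.9477],
       [-0.0189, -0.7283, -0.685 ,  1.213 ],
       [ 0.    ,  0.    ,  0.    ,  1.    ]])}
side {'K': array([[548.1181,   0.    , 317.8656],
       [  0.    , 548.1181, 234.2921],
       [  0.    ,   0.    ,   1.    ]]), 'dist_coeffs': array([-0.1524,  0.    ,  0.    ,  0.    ,  0.    ]), 'extrinsics': array([[-0.8283, -0.287 ,  0.4812, -0.1258],
       [-0.5601,  0.4412, -0.7011,  0.9885],
       [-0.0111, -0.8503, -0.5262,  0.8155],
       [ 0.    ,  0.    ,  0.    ,  1.    ]])}
wrist {'K': array([[406.219 ,   0.    , 314.4917],
       [  0.    , 406.219 , 241.5296],
       [  0.    ,   0.    ,   1.    ]]), 'dist_coeffs': array([-0.0366,  0.    ,  0.    ,  0.    ,  0.    ]), 'hand_eye': array([[-0.0004, -0.9593, -0.2825,  0.0766],
       [ 1.    , -0.0008,  0.0012, -0.0008],
       [-0.0014, -0.2825,  0.9593, -0.1355],
       [ 0.    ,  0.    ,  0.    ,  1.    ]])}
```

View pics/scene0.png

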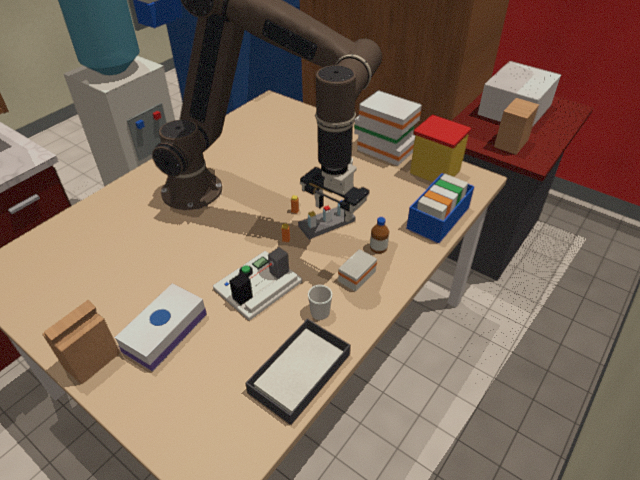

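View pics/side0.png

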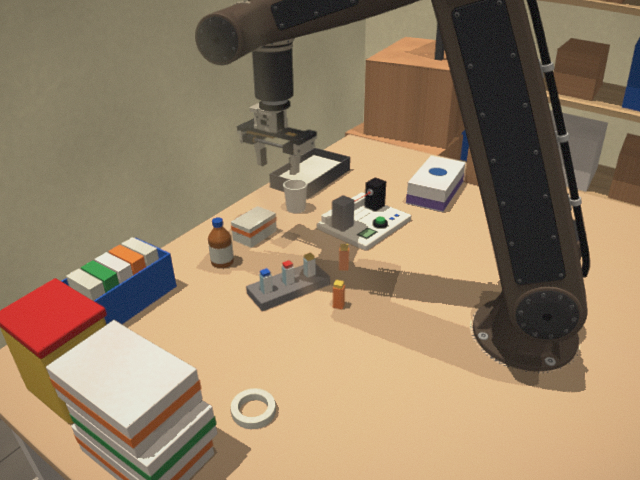

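The scene picture shows the rack at about (328,220), below the gripper, and the photometer at (258,282). In the side picture the blue stopper is at (265,273), red at (288,266) and yellow at (309,258). Two amber/orange look-alikes stand loose at (339,295) and (344,257), and the sample bottle's cap at (217,223) is also blue.

```bash
python3 - <<'E'
import cv2
a=cv2.imread("pics/side0.png")
cv2.imwrite("pics/side_c.png",cv2.resize(a[165:315,230:430],None,fx=4,fy=4,interpolation=cv2.INTER_CUBIC))
E
```

```text
(no output)
```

View pics/side_c.png

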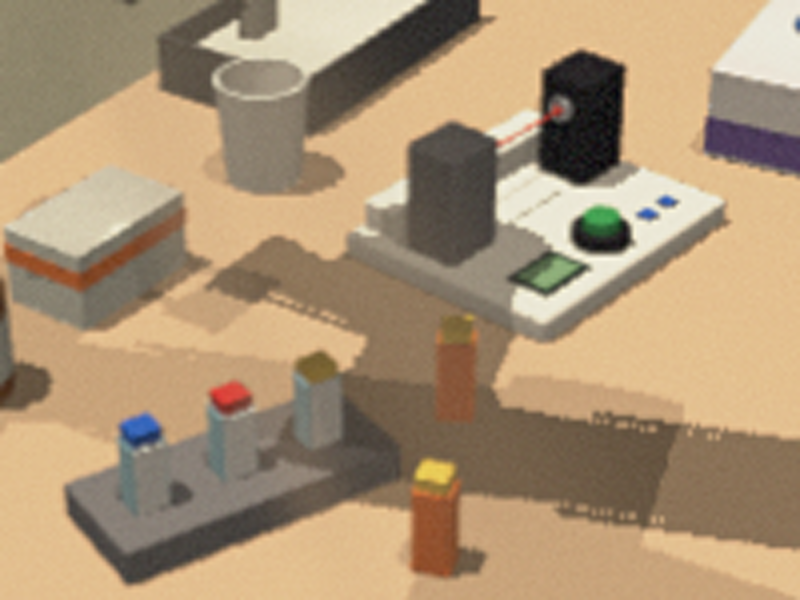

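View pics/wrist0.png

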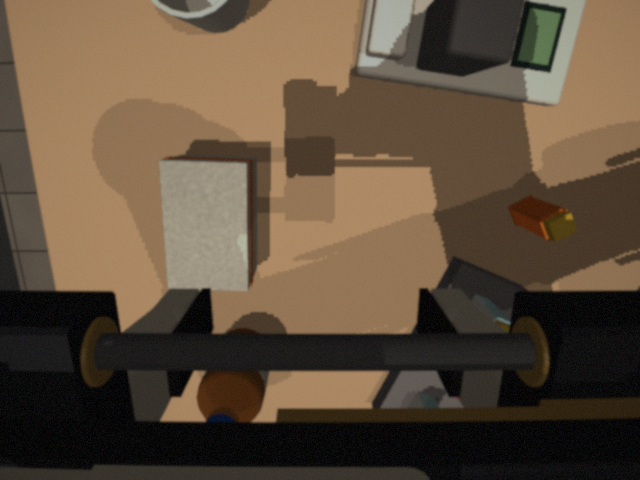

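```bash
cat > h.py <<'E'
from plant import ctrl
import cv2,numpy as np
from scipy.spatial.transform import Rotation as R
np.set_printoptions(precision=4,suppress=True)
def tcp(o):
    T=np.eye(4);T[:3,:3]=R.from_euler('xyz',o['orientation'],degrees=True).as_matrix();T[:3,3]=o['tool_pos'];return T
def ext(n,T=None):
    c=ctrl.calibration(n)
    return c,(c['extrinsics'] if n!='wrist' else T@c['hand_eye'])
def px2w(n,uv,z,T=None):
    c,E=ext(n,T);p=cv2.undistortPoints(np.array(uv,float).reshape(-1,1,2),c['K'],c['dist_coeffs'])[:,0]
    d=np.c_[p,np.ones(len(p))]@E[:3,:3].T;z=np.broadcast_to(z,len(p))
    return E[:3,3]+d*((z-E[2,3])/d[:,2])[:,None]
def w2px(n,P,T=None):
    c,E=ext(n,T);I=np.linalg.inv(E)
    return cv2.projectPoints(np.array(P,float).reshape(-1,1,3),cv2.Rodrigues(I[:3,:3])[0],I[:3,3],c['K'],c['dist_coeffs'])[0][:,0]
E
python3 - <<'E'
from h import *
f=lambda l:np.array(l)/4+[230-.375,165-.375]
def show(t,l,z): print(t,px2w('side',f(l),z)[:,:2].tolist())
np.set_printoptions(precision=4)
show('stop',[(141,427),(231,396),(316,364)],.078)
show('rack',[(68,490),(130,552),(400,450)],.024)
show('base',[(348,236),(540,322),(725,202)],.02)
show('lamp',[(407,140),(453,123),(496,150),(455,162)],.105)
show('det',[(543,70),(582,52),(625,68),(583,88)],.105)
show('btn',[(604,214)],.03)
show('orange',[(435,470),(458,325)],.068)
E
```

```text
stop [[0.5600847381359284, 0.20773689558708264], [0.535269275854368, 0.15389842497746464], [0.5125983580788465, 0.09877083826082089]]
rack [[0.6063387485515572, 0.22529277119626667], [0.5382938850912666, 0.25060819569908244], [0.462797067442646, 0.08259234368386204]]
base [[0.6369516485597353, -0.11738295883932848], [0.46611077835231723, -0.09404729664081368], [0.4331166445444454, -0.3082354049724325]]
lamp [[0.5941152864035641, -0.12822368554191277], [0.5808579593333727, -0.16669435441044222], [0.5355074785115856, -0.14907594228482268], [0.5499494203445356, -0.11943738412072258]]
det [[0.5696533477585894, -0.2729965416856268], [0.5603792181448002, -0.31489481378180106], [0.5211131107937712, -0.3086632455548626], [0.5311504196084833, -0.2634292461127865]]
btn [[0.49125374993534604, -0.22877544925594417]]
orange [[0.4029531823384616, 0.13818413782054617], [0.4717202671846848, 0.002275961358356282]]
```

Only the cell with the blue stopper at side pixel (265,272) fits, standing in the rack at the pocket y=+60. The crop confirms it: blue cap, clear/white glass. The rejects are the bottle cap (217,223), the red (288,264) and yellow (309,256) cells, and the orange look-alikes (339,282) and (344,246). I'll move the wrist over the photometer for an accurate look.

apply_moves([
  {"travel": [40, 23, 0], "roll": 0, "jaw": 87},
  {"travel": [40, 23, 0], "roll": 0, "jaw": 87},
  {"travel": [40, 23, 0], "roll": 0, "jaw": 87},
  {"travel": [40, 23, 0], "roll": 0, "jaw": 87},
  {"travel": [40, 23, 0], "roll": 0, "jaw": 87},
  {"travel": [0, 0, 0], "roll": 0, "jaw": 87},
  {"travel": [0, 0, 0], "roll": 0, "jaw": 87},
  {"travel": [0, 0, 0], "roll": 0, "jaw": 87},
])

```text
clock: 0.95
tool_pos: [0.5603, -0.1996, 0.2484]
orientation: [-180.0, 0.0, -90.0]
force: [0.5, -0.2, 0.1]
opening: 0.087
gripper_force: 0.0
```

```bash
python3 - <<'E'
from h import *
import pickle
o=ctrl.get_obs();im=ctrl.snapshot('wrist');pickle.dump(o,open('o1.pkl','wb'))
print(o['tool_pos'],o['orientation'],o['qvel'])
cv2.imwrite('pics/w1.png',im[:,:,::-1])
s=im[0:330,100:540,::-1];cv2.imwrite('pics/w1c.png',cv2.resize(s,None,fx=1.8,fy=1.8,interpolation=cv2.INTER_CUBIC))
E
```

```text
[ 0.5603 -0.1996  0.2484] [-179.9993    0.009   -89.9969] [0.8512 0.3492 0.1579 0.0365 0.0271 0.0235]
```

View pics/w1c.png

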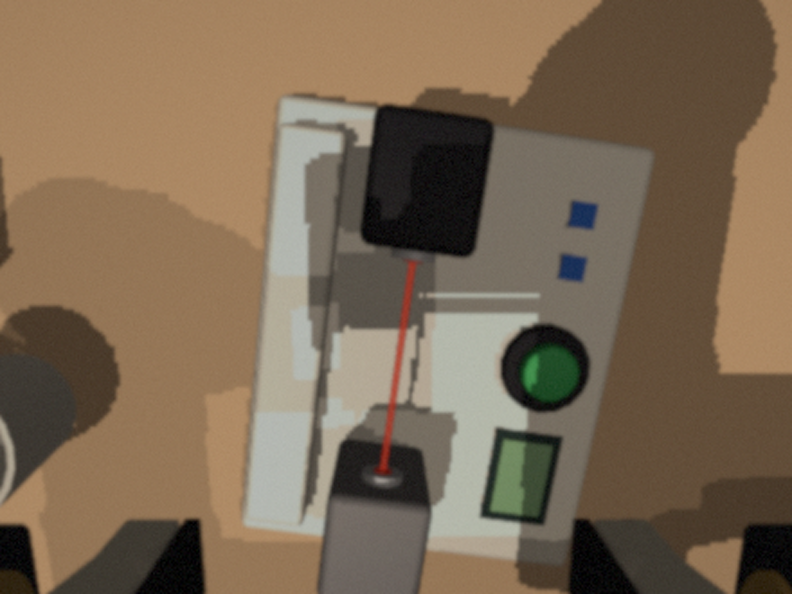

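The picture shows the base corners, the detector block, the red beam from (413,258) to (383,472), and the green button top at (551,373). All are crop pixels.

```bash
python3 - <<'E'
from h import *
import pickle
from scipy.optimize import least_squares
o=pickle.load(open('o1.pkl','rb'));T=tcp(o)
f=lambda l:np.array(l,float)/1.8+[100-.22,-.22]
loc=np.array([[70,-110,20],[-110,-110,20],[70,110,20],[-110,110,20]])/1e3
uv=f([(282,97),(652,150),(245,525),(568,563)])
b=f([(413,259),(385,460)])
def place(p,L): 
    c,s=np.cos(p[2]),np.sin(p[2]);return L@np.array([[c,s,0],[-s,c,0],[0,0,1]])+[p[0],p[1],0]
def res(p):
    r=(w2px('wrist',place(p,loc),T)-uv).ravel()
    bw=px2w('wrist',b,.08,T)-[p[0],p[1],0]
    x=bw@[np.cos(p[2]),np.sin(p[2]),0]   # lateral to beam, should be 0
    return np.r_[r,x*1000]
s=least_squares(res,[.56,-.217,-.14]);p=s.x
print('pose',p,np.degrees(p[2]));print('res',s.fun)
C=np.array([[np.cos(p[2]),np.sin(p[2]),0],[-np.sin(p[2]),np.cos(p[2]),0],[0,0,1]])
bw=px2w('wrist',b,.08,T);print('beam local',(bw-[p[0],p[1],0])@C.T)
for z in(.028,.032,.036,.04):
    w=px2w('wrist',f([(551,373)]),z,T);ws=px2w('side',[[604/4+230-.375,214/4+165-.375]],z)
    print(z,w,(w-[p[0],p[1],0])@C.T,ws)
# side check corners
print(w2px('side',place(p,loc[[2,3,1]])),'vs',np.array([(348,236),(540,322),(725,202)])/4+[229.6,164.6])
E
```

```text
pose [ 0.5556 -0.2152 -0.1272] -7.289649930478074
res [-3.0454 -2.4483  3.9268 -2.0182 -1.9017  3.4428  0.2289  3.3342  0.1867
  0.642 ]
beam local [[ 0.0002 -0.0463  0.08  ]
 [ 0.0006  0.0402  0.08  ]]
0.028 [[ 0.4789 -0.2035  0.028 ]] [[-0.0775  0.0019  0.028 ]] [[ 0.4928 -0.2319  0.028 ]]
0.032 [[ 0.4799 -0.2043  0.032 ]] [[-0.0765  0.0012  0.032 ]] [[ 0.4897 -0.2257  0.032 ]]
0.036 [[ 0.4808 -0.2051  0.036 ]] [[-0.0755  0.0005  0.036 ]] [[ 0.4865 -0.2195  0.036 ]]
0.04 [[ 0.4817 -0.206   0.04  ]] [[-0.0744 -0.0002  0.04  ]] [[ 0.4834 -0.2133  0.04  ]]
[[315.563  223.7889]
 [366.1171 246.0823]
 [411.3771 214.8793]] vs [[316.6  223.6 ]
 [364.6  245.1 ]
 [410.85 215.1 ]]
```

apply_moves([
  {"travel": [3, 40, 0], "roll": 3.7, "jaw": 0},
  {"travel": [1, 39, 0], "roll": 3.7, "jaw": 0},
  {"travel": [0, 0, 45], "roll": 0, "jaw": 0},
  {"travel": [0, 0, 45], "roll": 0, "jaw": 0},
  {"travel": [0, 0, 40], "roll": 0, "jaw": 0},
  {"travel": [0, 0, 35], "roll": 0, "jaw": 0},
  {"travel": [0, 0, 0], "roll": 0, "jaw": 0},
  {"travel": [0, 0, 0], "roll": 0, "jaw": 0},
  {"travel": [0, 0, 0], "roll": 0, "jaw": 0},
])

```text
clock: 1.9
tool_pos: [0.4827, -0.2013, 0.0854]
orientation: [-179.8, -0.0, -97.3]
force: [0.9, -0.3, 0.8]
opening: 0.0208
gripper_force: 0.0
```

apply_moves([
  {"travel": [4.5, 1, 0], "roll": 0, "jaw": 0},
  {"travel": [0, 0, 8], "roll": 0, "jaw": 0},
  {"travel": [0, 0, 5], "roll": 0, "jaw": 0},
  {"travel": [0, 0, 3], "roll": 0, "jaw": 0},
  {"travel": [0, 0, 0], "roll": 0, "jaw": 0},
  {"travel": [0, 0, 0], "roll": 0, "jaw": 0},
])

```text
clock: 2.5
tool_pos: [0.4794, -0.2059, 0.0674]
orientation: [180.0, -0.0, -97.4]
force: [-0.3, -0.1, 0.9]
opening: 0.0004
gripper_force: 0.0
```

```bash
python3 - <<'E'
from h import *
im=ctrl.snapshot('side');im2=ctrl.snapshot('scene')
a=cv2.resize(im[160:260,300:430],None,fx=3,fy=3,interpolation=cv2.INTER_CUBIC)
b=cv2.resize(im2[230:330,200:330],None,fx=3,fy=3,interpolation=cv2.INTER_CUBIC)
cv2.imwrite('pics/btn.png',np.hstack([a,b])[:,:,::-1])
E
```

```text
(no output)
```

View pics/btn.png

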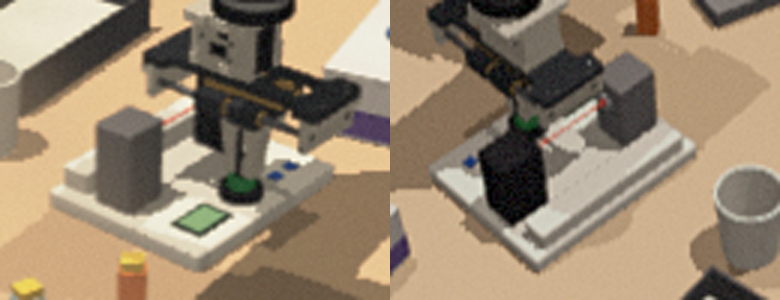

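The closed fingertips are centred just above the green button at (240,185).

apply_moves([
  {"travel": [0, 0, 2], "roll": 0, "jaw": 0},
  {"travel": [0, 0, 2], "roll": 0, "jaw": 0},
  {"travel": [0, 0, 2], "roll": 0, "jaw": 0},
  {"travel": [0, 0, 0], "roll": 0, "jaw": 0},
])

```text
clock: 3.0
tool_pos: [0.4796, -0.2058, 0.0615]
orientation: [-180.0, -0.0, -97.4]
force: [-0.4, 1.3, 3.4]
opening: 0.0002
gripper_force: 1.5
```

apply_moves([
  {"travel": [0, 0, 2], "roll": 0, "jaw": 0},
  {"travel": [0, 0, 2], "roll": 0, "jaw": 0},
  {"travel": [0, 0, 0], "roll": 0, "jaw": 0},
])

```text
clock: 3.3
tool_pos: [0.4796, -0.2059, 0.0582]
orientation: [-180.0, -0.0, -97.4]
force: [-2.0, 2.2, 9.9]
opening: 0.0007
gripper_force: 5.1
```

apply_moves([
  {"travel": [0, 0, 1.5], "roll": 0, "jaw": 0},
  {"travel": [0, 0, 0], "roll": 0, "jaw": 0},
  {"travel": [0, 0, 0], "roll": 0, "jaw": 0},
])

```text
clock: 3.6
tool_pos: [0.4797, -0.2059, 0.0579]
orientation: [-179.9, -0.0, -97.4]
force: [-6.5, 4.9, 24.4]
opening: 0.0001
gripper_force: 12.4
```

The button bottomed out: the reaction rose to 24 N with no more travel. I'll lift and go to view the rack.

apply_moves([
  {"travel": [0, 0, -5], "roll": 0, "jaw": 0},
  {"travel": [0, 0, -15], "roll": 0, "jaw": 0},
  {"travel": [0, 0, -40], "roll": 0, "jaw": 87},
  {"travel": [0, 0, -45], "roll": 8, "jaw": 87},
  {"travel": [0, 0, -45], "roll": 8, "jaw": 87},
  {"travel": [0, 0, -42], "roll": 0, "jaw": 87},
])

```text
clock: 4.2
tool_pos: [0.479, -0.2058, 0.2499]
orientation: [-180.0, 0.0, -113.7]
force: [2.3, -0.4, 0.5]
opening: 0.0268
gripper_force: 0.0
```

apply_moves([
  {"travel": [-45, 9, 0], "roll": 0, "jaw": 87},
  {"travel": [-45, 9, 0], "roll": 0, "jaw": 87},
  {"travel": [-45, 9, 0], "roll": 0, "jaw": 87},
  {"travel": [-45, 9, 0], "roll": 0, "jaw": 87},
  {"travel": [-45, 9, 0], "roll": 0, "jaw": 87},
  {"travel": [-45, 9, 0], "roll": 0, "jaw": 87},
  {"travel": [-45, 9, 0], "roll": 0, "jaw": 87},
  {"travel": [-45, 9, 0], "roll": 0, "jaw": 87},
  {"travel": [-45, 9, 0], "roll": 0, "jaw": 87},
  {"travel": [-45, 9, 0], "roll": 0, "jaw": 87},
])

```text
clock: 5.2
tool_pos: [0.5754, 0.2447, 0.2475]
orientation: [180.0, -0.0, -113.4]
force: [1.0, -0.3, -0.2]
opening: 0.0871
gripper_force: 0.0
```

apply_moves([
  {"travel": [-30, 2, 0], "roll": 0, "jaw": 87},
  {"travel": [0, 0, 0], "roll": 0, "jaw": 87},
  {"travel": [0, 0, 0], "roll": 0, "jaw": 87},
  {"travel": [0, 0, 0], "roll": 0, "jaw": 87},
  {"travel": [0, 0, 0], "roll": 0, "jaw": 87},
])

```text
clock: 5.7
tool_pos: [0.5855, 0.2703, 0.2482]
orientation: [180.0, 0.0, -113.5]
force: [-0.4, -0.1, -0.7]
opening: 0.0871
gripper_force: 0.0
```

```bash
python3 - <<'E'
from h import *
import pickle
o=ctrl.get_obs();im=ctrl.snapshot('wrist');pickle.dump(o,open('o2.pkl','wb'))
print(o['tool_pos'],o['orientation'],o['qvel'])
cv2.imwrite('pics/w2.png',im[:,:,::-1])
s=im[0:330,100:540,::-1];cv2.imwrite('pics/w2c.png',cv2.resize(s,None,fx=1.8,fy=1.8,interpolation=cv2.INTER_CUBIC))
E
```

```text
[0.5855 0.2703 0.2482] [ 179.9999    0.0064 -113.4528] [-0.1393 -0.2659  0.1544 -0.0015 -0.0898  0.021 ]
```

View pics/w2c.png

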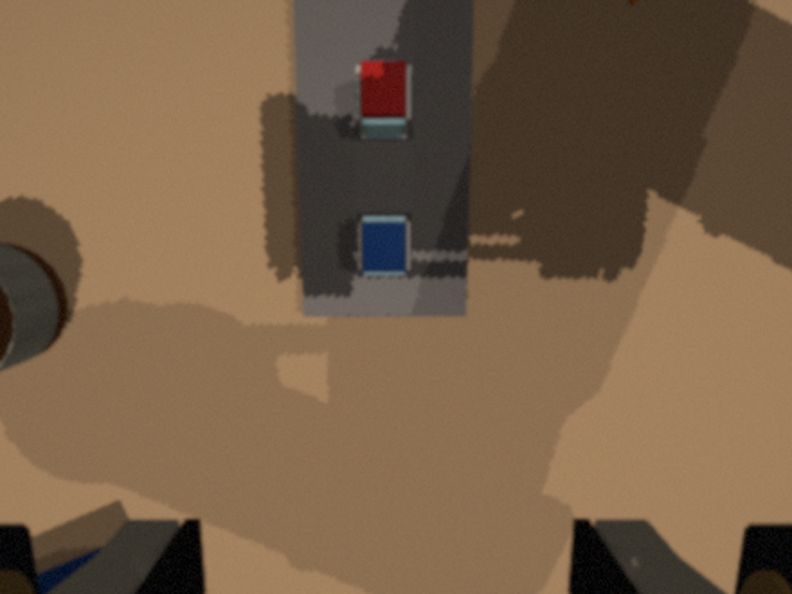

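The wrist picture shows the blue stopper at crop (385,247), red at (384,89), and the rack edges nearly parallel to the tool x axis.

```bash
python3 - <<'E'
from h import *
import pickle
o=pickle.load(open('o2.pkl','rb'));T=tcp(o)
f=lambda l:np.array(l,float)/1.8+[100-.22,-.22]
s=px2w('wrist',f([(385,247.5),(383.7,89.5)]),.078,T)
d=s[0]-s[1];print(s,'gap',np.linalg.norm(d),'yang',np.degrees(np.arctan2(d[1],d[0]))-90)
c=px2w('wrist',f([(363,247),(407,247),(385,221),(385,274)]),.078,T);print('w,h',np.linalg.norm(c[0]-c[1]),np.linalg.norm(c[2]-c[3]))
r=px2w('wrist',f([(295.5,5),(303.5,313),(473,5),(467,313)]),.024,T)
for a,b in((r[1],r[0]),(r[3],r[2])):
    e=a-b;print('edge',np.degrees(np.arctan2(e[1],e[0]))-90)
print(r[:,:2])
loc=(np.r_[s,r]-T[:3,3])@T[:3,:3];print('tool frame mm',loc*1000)
E
```

```text
[[0.5602 0.2094 0.078 ]
 [0.5369 0.1547 0.078 ]] gap 0.05943154342629674 yang -23.024003186149585
w,h 0.017868020115026098 0.020963933015816526
edge -23.635671228656037
edge -22.995140099829328
[[0.5554 0.0992]
 [0.61   0.2238]
 [0.4834 0.1305]
 [0.5366 0.2557]]
tool frame mm [[ 65.8999  -1.014  170.2194]
 [125.3298  -1.4588 170.2127]
 [168.9076 -40.5326 224.2078]
 [ 32.9361 -40.9665 224.223 ]
 [168.8908  37.9757 224.208 ]
 [ 32.8871  39.0622 224.2231]]
```

apply_moves([
  {"travel": [33, -0.6, 0], "roll": -0.2, "jaw": 87},
  {"travel": [33.3, -0.6, 0], "roll": 0, "jaw": 87},
  {"travel": [0, 0, 40], "roll": 0, "jaw": 60},
  {"travel": [0, 0, 40], "roll": 0, "jaw": 60},
  {"travel": [0, 0, 40], "roll": 0, "jaw": 60},
  {"travel": [0, 0, 15], "roll": 0, "jaw": 60},
  {"travel": [0, 0, 0], "roll": 0, "jaw": 60},
  {"travel": [0, 0, 0], "roll": 0, "jaw": 60},
  {"travel": [0, 0, 0], "roll": 0, "jaw": 60},
])

```text
clock: 6.65
tool_pos: [0.5614, 0.2102, 0.1149]
orientation: [-179.9, 0.1, -113.2]
force: [-0.1, -0.3, -0.3]
opening: 0.0601
gripper_force: 0.0
```

```bash
python3 - <<'E'
from h import *
o=ctrl.get_obs();T=tcp(o)
P=np.array([.5602,.2094,.078]);print(o['tool_pos'],o['orientation'],o['opening'],((P-T[:3,3])@T[:3,:3])*1000)
a=ctrl.snapshot('side')[240:320,230:340];b=ctrl.snapshot('scene')[170:250,280:390]
cv2.imwrite('pics/g1.png',cv2.resize(np.hstack([a,b]),None,fx=3.6,fy=3.6,interpolation=cv2.INTER_CUBIC)[:,:,::-1])
E
```

```text
[0.5614 0.2102 0.1149] [-179.9084    0.1341 -113.2017] 0.06014011349935082 [ 1.351   0.8666 36.8567]
```

View pics/g1.png

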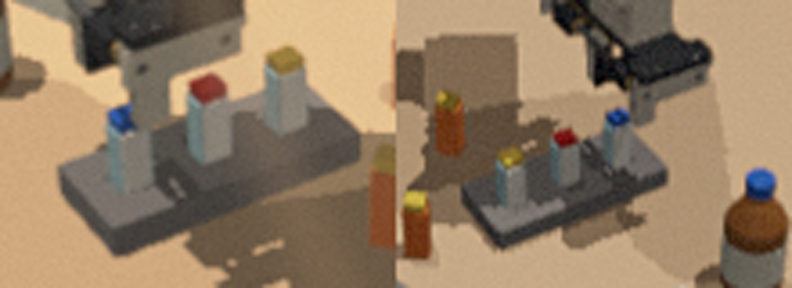

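The fingers straddle the blue cell along rack x. I'll lower and close.

apply_moves([
  {"travel": [1, 0.8, 20], "roll": 0, "jaw": 60},
  {"travel": [0, 0, 20], "roll": 0, "jaw": 60},
  {"travel": [0, 0, 15], "roll": 0, "jaw": 60},
  {"travel": [0, 0, 8], "roll": 0, "jaw": 50},
  {"travel": [0, 0, 0], "roll": 0, "jaw": 40},
  {"travel": [0, 0, 0], "roll": 0, "jaw": 34},
  {"travel": [0, 0, 0], "roll": 0, "jaw": 30},
  {"travel": [0, 0, 0], "roll": 0, "jaw": 28},
])

```text
clock: 7.55
tool_pos: [0.5598, 0.2096, 0.0509]
orientation: [-180.0, 0.1, -113.2]
force: [-0.6, -0.2, 0.1]
opening: 0.0292
gripper_force: 0.0
```

apply_moves([
  {"travel": [0, 0, 0], "roll": 0, "jaw": 26},
  {"travel": [0, 0, 0], "roll": 0, "jaw": 24},
  {"travel": [0, 0, 0], "roll": 0, "jaw": 22},
  {"travel": [0, 0, 0], "roll": 0, "jaw": 18},
  {"travel": [0, 0, 0], "roll": 0, "jaw": 10},
  {"travel": [0, 0, 0], "roll": 0, "jaw": 5},
])

```text
clock: 8.15
tool_pos: [0.5595, 0.2093, 0.0502]
orientation: [-180.0, 0.0, -113.2]
force: [0.1, -0.1, 2.4]
opening: 0.0219
gripper_force: 30.0
```

Gripped at 21.9 mm with 30 N. Lifting straight up.

apply_moves([
  {"travel": [0, 0, -5], "roll": 0, "jaw": 5},
  {"travel": [0, 0, -10], "roll": 0, "jaw": 5},
  {"travel": [0, 0, -15], "roll": 0, "jaw": 5},
  {"travel": [0, 0, -25], "roll": 0, "jaw": 5},
  {"travel": [0, 0, -30], "roll": 0, "jaw": 5},
  {"travel": [0, 0, -30], "roll": 0, "jaw": 5},
  {"travel": [0, 0, -25], "roll": 0, "jaw": 5},
  {"travel": [0, 0, -10], "roll": 0, "jaw": 5},
  {"travel": [0, 0, 0], "roll": 0, "jaw": 5},
])

```text
clock: 9.05
tool_pos: [0.5598, 0.2097, 0.202]
orientation: [-179.9, 0.2, -113.2]
force: [-0.6, -0.6, -0.9]
opening: 0.022
gripper_force: 30.0
```

apply_moves([
  {"travel": [15, -6.3, 0], "roll": 0, "jaw": 5},
  {"travel": [35, -14.6, 0], "roll": 0, "jaw": 5},
  {"travel": [45, -18.8, 0], "roll": 0, "jaw": 5},
  {"travel": [45, -18.8, 0], "roll": 0, "jaw": 5},
  {"travel": [45, -18.8, 0], "roll": 0, "jaw": 5},
  {"travel": [45, -18.8, 0], "roll": 0, "jaw": 5},
  {"travel": [45, -18.8, 0], "roll": 0, "jaw": 5},
  {"travel": [45, -18.8, 0], "roll": 0, "jaw": 5},
  {"travel": [45, -18.8, 0], "roll": 0, "jaw": 5},
  {"travel": [27, -11.3, 0], "roll": 0, "jaw": 5},
])

```text
clock: 10.05
tool_pos: [0.5535, -0.2189, 0.1981]
orientation: [179.8, -0.1, -113.3]
force: [-0.6, 1.2, -0.5]
opening: 0.0217
gripper_force: 30.0
```

apply_moves([
  {"travel": [0, 0, 0], "roll": -4, "jaw": 5},
  {"travel": [0, 0, 0], "roll": -6, "jaw": 5},
  {"travel": [0, 0, 0], "roll": -4, "jaw": 5},
  {"travel": [0, 0, 0], "roll": -1.8, "jaw": 5},
  {"travel": [0, 0, 0], "roll": 0, "jaw": 5},
  {"travel": [0, 0, 0], "roll": 0, "jaw": 5},
  {"travel": [0, 0, 0], "roll": 0, "jaw": 5},
])

```text
clock: 10.75
tool_pos: [0.555, -0.2157, 0.1994]
orientation: [179.9, -0.0, -97.5]
force: [0.0, 0.6, -0.1]
opening: 0.0221
gripper_force: 30.0
```

apply_moves([
  {"travel": [-0.5, -0.6, 10], "roll": 0, "jaw": 5},
  {"travel": [0, 0, 25], "roll": 0, "jaw": 5},
  {"travel": [0, 0, 25], "roll": 0, "jaw": 5},
  {"travel": [0, 0, 25], "roll": 0, "jaw": 5},
  {"travel": [0, 0, 17], "roll": 0, "jaw": 5},
  {"travel": [0, 0, 8], "roll": 0, "jaw": 5},
  {"travel": [0, 0, 0], "roll": 0, "jaw": 5},
  {"travel": [0, 0, 0], "roll": 0, "jaw": 5},
  {"travel": [0, 0, 0], "roll": 0, "jaw": 5},
  {"travel": [0, 0, 0], "roll": 0, "jaw": 5},
])

```text
clock: 11.75
tool_pos: [0.5567, -0.2152, 0.0911]
orientation: [-179.9, 0.0, -97.4]
force: [-0.5, -0.2, -1.0]
opening: 0.0218
gripper_force: 30.0
```

```bash
python3 - <<'E'
from h import *
o=ctrl.get_obs();print(o['tool_pos'],o['orientation'],o['force'])
w=ctrl.snapshot('wrist');cv2.imwrite('pics/w3.png',w[:,:,::-1])
s=ctrl.snapshot('side')[160:260,300:430];b=ctrl.snapshot('scene')[230:330,200:330]
t=np.hstack([cv2.resize(s,(400,308),interpolation=cv2.INTER_CUBIC),cv2.resize(b,(400,308),interpolation=cv2.INTER_CUBIC)])
u=np.zeros((600,800,3),np.uint8);u[:308]=t;u[308:]=cv2.resize(w[120:412],(800,365),interpolation=cv2.INTER_CUBIC)[73:]
cv2.imwrite('pics/f1.png',u[:,:,::-1])
E
```

```text
[ 0.5567 -0.2152  0.0911] [-179.8985    0.0041  -97.4012] [-0.5196 -0.1866 -1.0354]
```

View pics/f1.png

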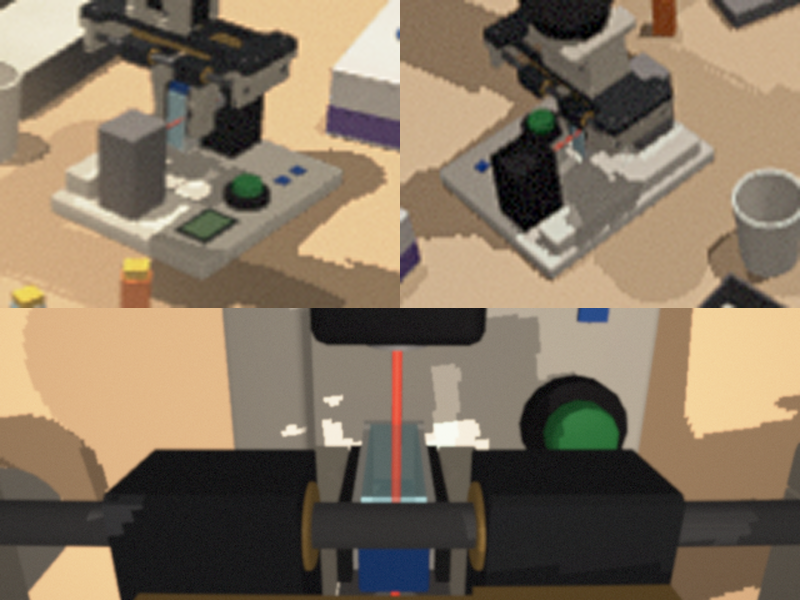

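The top views show the cell between lamp and detector with the beam entering it. In the wrist view the beam is at column 397 and the cell's centre at 394.5, so the cell is about 1 mm off in x, and it is 1.9 mm high. I'll trim both.

apply_moves([
  {"travel": [0, 1, 1.8], "roll": 0, "jaw": 5},
  {"travel": [0, 0, 0], "roll": 0, "jaw": 5},
  {"travel": [0, 0, 0], "roll": 0, "jaw": 5},
  {"travel": [0, 0, 0], "roll": 0, "jaw": 5},
  {"travel": [0, 0, 0], "roll": 0, "jaw": 5},
  {"travel": [0, 0, 0], "roll": 0, "jaw": 5},
])

```text
clock: 12.5
tool_pos: [0.5552, -0.215, 0.0883]
orientation: [180.0, 0.0, -97.4]
force: [-0.7, -0.9, 0.2]
opening: 0.0221
gripper_force: 30.0
```

```bash
python3 - <<'E'
from h import *
o=ctrl.get_obs();print(o['tool_pos'],o['orientation'],o['force'])
w=ctrl.snapshot('wrist');cv2.imwrite('pics/f2.png',cv2.resize(w[160:360,200:440],(720,600),interpolation=cv2.INTER_CUBIC)[:,:,::-1])
T=tcp(o)
# expected pixels (crop) of beam ends and cell top front edge
Q=np.array([[0,-.046,.08],[0,-.012,.08],[-.011,-.012,.111],[.011,-.012,.111]]);a=np.radians(-7.4)
W=Q@np.array([[np.cos(a),np.sin(a),0],[-np.sin(a),np.cos(a),0],[0,0,1]])+[.5556,-.2152,0]
print((w2px('wrist',W,T)-[200,160])*3)
E
```

```text
[ 0.5552 -0.215   0.0883] [179.9997   0.0001 -97.4002] [-0.7396 -0.891   0.2479]
[[344.9046 149.6359]
 [344.9312 409.9915]
 [451.5206 532.668 ]
 [239.8329 532.907 ]]
```

View pics/f2.png

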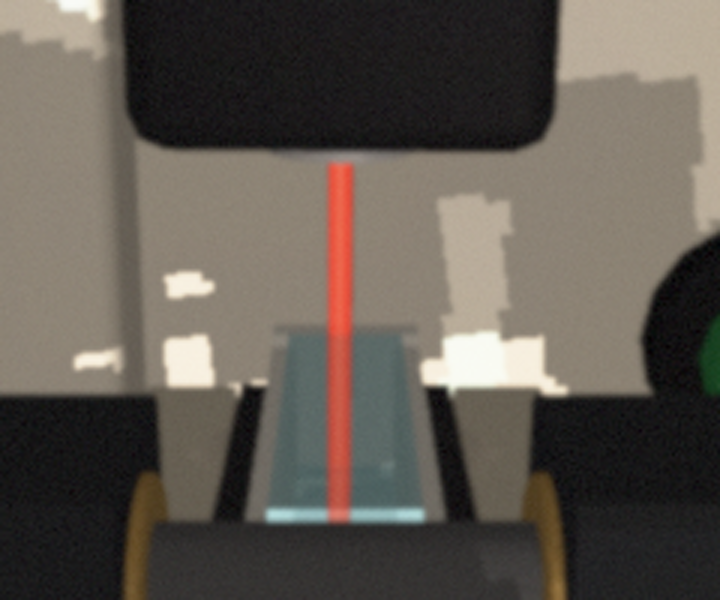

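The beam is parallel to the cell and passes through its middle: beam at column 341, cell centre at 345, about 0.4 mm off. The detector collar is at row 152 against 150 expected. A last small trim, then I hand in.

apply_moves([
  {"travel": [0, -0.4, -0.5], "roll": 0, "jaw": 5},
  {"travel": [0, 0, 0], "roll": 0, "jaw": 5},
  {"travel": [0, 0, 0], "roll": 0, "jaw": 5},
  {"travel": [0, 0, 0], "roll": 0, "jaw": 5},
  {"travel": [0, 0, 0], "roll": 0, "jaw": 5},
  {"travel": [0, 0, 0], "roll": 0, "jaw": 5},
])

```text
clock: 13.15
tool_pos: [0.5555, -0.2151, 0.0888]
orientation: [180.0, 0.0, -97.4]
force: [-0.1, -0.1, -0.6]
opening: 0.0216
gripper_force: 30.0
```

```bash
python3 - <<'E'
from h import *
o=ctrl.get_obs();print(o['tool_pos'],o['orientation'],o['force'],o['gripper_force'])
if abs(o['tool_pos'][2]-.0892)<.0015 and abs(o['tool_pos'][0]-.5556)<.0012: print(ctrl.close_job())
E
```

```text
[ 0.5555 -0.2151  0.0888] [179.9988   0.     -97.4013] [-0.0751 -0.0716 -0.6387] 29.999947249889374
the job is handed in; nothing more can be done
None
```

I pressed the green button fully down and released it, and handed the job in at about 13 s with the blue-stoppered cell gripped by its frosted faces, upright, in the middle of the beam to within about 1 mm by my measurements.

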